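Close the draw latch of a transit case

TASK

The aluminium instrument case stands on its hinge edge with its lid ajar. Hook the latch's claw over the keeper bar on the lid and draw it back until it sits snug against the bar, then swing the lever back and down over centre until it is fully home and the lid is drawn shut. Work gently: do not force the claw or the lever, do not lean the arm on the case, leave the things around it where they are, and let go at the end.

Things in the scene. Friction and masses are not known exactly. Their poses are not given: they have to be found in the camera images.
- case: Grey transit case with aluminium edges, fixed, standing on its hinge edge: 220 mm along its x, 190 mm along its y, 160 mm high. Origin on the table right under the lever's pivot, z up. Base half at y -105 to +17 mm, lid half at +17 to +85 mm. The latch is on the top face in the plane x = 0: keeper at +y on the lid; the lever lies towards -y when home. A black carrying handle sticks out 33 mm on the +x side.
- lever_pivot (a point): The lever's pivot axis (along the case's x), fixed on the case at y = 0, 9 mm above its top face, between two small ears (32 mm over all, 13 mm high).
- keeper: The keeper on top of the lid: a round steel bar of 7 mm diameter, 24 mm long along the case's x, between two low posts (28 mm over all, top 12.5 mm above the lid). Origin in the middle of the bar; moves with the lid, axes as the lid's.
- keeper_bar (a point): Middle of the keeper bar. Lid shut: at case y = +54 mm, 9 mm above the top face; lid ajar: 7.6 mm further out (+y) and 1.5 mm lower.
- lever (a joint): Lever angle: 0 = fully home (flat on the base half, on a rubbery stop), growing as it is raised and tipped towards the lid: 1.57 upright, stop at 2.1. Starts at 0.8 to 1.5; stays where left (friction 0.04 N m). With the claw hooked, swinging it to 0 draws the lid shut; dead centre at about 0.1, beyond which it is pulled home.
- handle: The lever's handle, a steel plate 24 mm wide, 4 mm thick, from 20 to 66 mm from the pivot. Origin on the pivot, turns with the lever; at joint 0 its axes are the case's, the plate lies towards -y and its upper face is 7 mm above the pivot (lever upright: that face looks to the lid). Swinging it with the claw hooked takes 4 to 8 N at 50 mm from the pivot.
- handle_end (a point): Middle of the 7 mm round bead at the free end of the handle, 66 mm from the pivot.
- claw (a joint): Claw angle relative to the lever, growing as the claw's tip rises. Claw minus lever angle = pitch of the claw above level (0: level, pointing to the lid). Its pivot is stiff (friction 0.03 N m): the claw stays where it is left and is carried round with the lever, so a claw not first drawn snug against the bar is lifted off it again when the lever is swung back.
- claw_pivot (a point): Pivot of the claw on the lever, 14 mm from the lever's pivot: at y = -14 cos(a), z = 14 sin(a) mm from it (case axes), a = lever angle - 0.105. Moving the claw's tip to and fro (case y) turns the lever; up and down turns the claw.
- claw_pocket (a point): Pocket under the claw's tip where the bar's middle lies when hooked and snug; 68.7 mm (y), 1.5 mm (z) from the claw's pivot. Axes: y along the claw to its tip, z up. Strap 12 x 3 mm, underside 3.5 mm above this point. Beyond it a lip, 14 mm wide, 3 mm thick, inner face 3.5 mm off, hangs 7 mm below this point, leaning 12 degrees inward: bring the pocket 3 to 6 mm past the bar (+y), lower, draw back.
- lug: Finger lug on top of the claw's tip, a steel block 14 mm wide (x), 12 mm long, 15 mm high; origin at its centre: in claw axes 68 mm (y), 15.5 mm (z) from the claw's pivot, 14 mm above the pocket. Pinch its sides (x) from above. Drawing it back takes about 3 N (the lever turns) until the lip meets the bar; then the lid's spring resists, about 15 N before it gives, 6 N per mm more.
- lid (a joint): Opening angle of the lid half about the case's bottom edge: 0 = shut, 0.045 = ajar on its stop, as at the start. A sprung gasket pushes it open; the latch must draw it to within 0.015.
- mug: White mug, 80 mm across, 90 mm high, standing near the case; origin under its centre. Leave it.
- reel: Grey tape reel lying flat, 130 mm across, 18 mm high; origin under its centre. Leave it.
- tin: Dark tin, 66 mm across, 75 mm high; origin under its centre. Leave it.
- driver: Black screwdriver lying on the table near the case. Leave it.

How it is judged:
By the outcome, as a careful person would: the job done as asked, in the order asked, and still so for the second after the job is handed in, with the robot touching nothing.
It also fails if it takes over 72 s, if anything falls off the work surface, if the arm or the gripper's body presses on something with over 40 N, if the wrist force passes 120 N, or if a joint passes its speed limit or range.

ROBOT

A 7-joint arm with a two-finger parallel gripper is mounted at the origin on the work surface. World frame = base frame: x ahead of the robot, y to its left, z up, the work surface at z = 0. Lengths are in m, angles in rad, forces in N, time in s.
With the tool pointing down it reaches from about 0.4 to 0.9 m from the base axis. Payload 5.5 kg.
Tool frame: the origin (TCP) lies at the centre of the arm's flange, where the gripper is bolted on; the fingertips stand env.tip_reach ahead of it and the grasp point (between the pads) lies 159 mm ahead of it (env.tip_reach is the distance from the TCP to the fingertips, in m); z points along the fingers, x is the direction in which the jaws open and shut, and the axes are right-handed (so a half turn about z gives the same grasp; the last joint's range is limited). The gripper opens to 92 mm and grips with 3 to 60 N. Pads are 19 mm wide; open, the fingers measure 130 mm over their backs; the gripper's body (75 mm by 190 mm) begins 47 mm behind the grasp point.
Start: joints at [-0.956, 0.501, -0.427, 1.55, 0.221, 1.138, -0.21], TCP at [0.224, 0.61, 0.405] pointing down, gripper open.
Joint ranges: [-2.88, 2.88], [-0.31, 2.03], [-1.54, 1.56], [0.2, 2.42], [-1.41, 4.55], [0.19, 2.02], [-2.57, 2.57]. Speed limits (rad/s): [2.57, 2.57, 3.14, 3.14, 3.14, 3.14, 3.14].

INTERFACE

Orientations are given as a rotation vector (axis times angle).
In Python, from cell import env, grab_frame gives the robot as it stands. The module is installed in compiled form; this text tells all that it offers.
- The arm moves only by the shell command python3 -m jog 'ROWS'. ROWS is JSON, one flat list of numbers, 5 for each row, row after row: the shift along the tool's x, y, z in m, then the turn about the tool's z in rad, then the closure, from 0 (fully open) to 1 (shut). In form: [dx, dy, dz, spin, fingers, dx, dy, dz, spin, fingers, ...]. A call has 1 to 12 rows; each row shifts and turns the commanded pose from where the row before left it, along the tool's axes as they then stand; what a row does not reach is not made up. A row lasts 1/8 s, in which the tool goes at most 62.5 mm and 10.7 degrees, less where a joint would pass 70% of its speed; a pose out of reach is approached as far as the arm can. A call with a gripper value outside its range is refused whole. The fingers move at their own pace and stop on an object; the grip force is fixed at half the most. Time passes only in rows, so rows that do not move let the fingers close. It gives the time, the measured TCP pose, the force and the opening at its end, in the units of the state.
- env.get_obs(): the state, without advancing time (a new reading comes with each control period).
- grab_frame(name): name is "scene" or "top" or "wrist"; returns a dict with "img" (420x560x3 uint8, blue, green, red), "z_map" (420x560 float32, m along the optical axis (not along the pixel's ray), 0 where there is no reading), "K" (3x3 intrinsics, pixels), "position" and "attitude" of the camera in the world. Camera axes: x right, y up, looking along -z (the intrinsics and any distortion apply to the point x, -y, -z); pixel columns grow to the right and rows downward; lengths in m; the calibration is good to about 2 mm. A picture is of the moment at which its call begins.
- env.close_job(): hands the job in, once; it reports no verdict.
The state is a dict: "clock": time; "joint_positions": joint angles; "joint_vel": joint speeds; "joint_efforts": joint torques, N m; "eef_pos": TCP position; "eef_rot": TCP orientation; "ft_force": force on the tool from outside, world axes, zero at the start; "moment": the same for the moment, N m; "width": finger opening in m.
Only numpy, scipy, OpenCV 4.12 (cv2) and the standard library are available. Lean on these libraries where they do the work, as an engineer would, in place of code of your own. Each camera call takes 0.05 s, during which the arm holds its last target.

## Working session

There is one attempt and no reset: what is moved stays moved. The work goes in short steps, Python scripts to look and compute and a shell command to move; the robot and the scene stay as the last step left them, time stands still between calls to the robot, and variables do not carry over. Pictures are saved under pics/ and viewed, and the job is handed in when it is done.

```bash
mkdir -p pics; ls; python3 - <<'E'
from cell import env, grab_frame
import cv2,numpy as np
o=env.get_obs()
for k,v in o.items(): print(k,np.round(v,4))
print(env.tip_reach)
for n in ["scene","top","wrist"]:
    f=grab_frame(n); cv2.imwrite(f"pics/{n}0.png",f["img"]); np.savez(f"pics/{n}0.npz",**f)
    print(n,f["K"].tolist(),f["position"],np.round(f["attitude"],4).tolist(),[k for k in f])
E
```

```text
pics
clock 0.0
joint_positions [-0.9558  0.5019 -0.4268  1.5514  0.2208  1.1383 -0.2103]
joint_vel [-0.0009  0.0009 -0.0015  0.0009 -0.0002 -0.002  -0.001 ]
joint_efforts [ 4.00000e-04 -5.66598e+01 -5.81550e+00 -2.79122e+01 -6.85000e-02
  3.05000e-02  2.00000e-04]
eef_pos [0.2239 0.6098 0.4037]
eef_rot [ 2.5750e+00  1.7979e+00 -2.5000e-03]
ft_force [0.6683 0.2009 0.125 ]
moment [-0.0292 -0.0143  0.0344]
width 0.092
0.178
scene [[399.60648314756605, 0.0, 280.00846810273976], [0.0, 399.60648314756605, 209.12067916604212], [0.0, 0.0, 1.0]] [1.17453772 0.27691902 0.9427514 ] [0.4134, 0.6529, 1.9295] ['img', 'z_map', 'K', 'position', 'attitude']
top [[509.1480324969817, 0.0, 278.79656676507597], [0.0, 509.1480324969817, 209.1598294797163], [0.0, 0.0, 1.0]] [0.37995558 0.01950781 1.37824855] [0.1508, -0.1151, -1.5843] ['img', 'z_map', 'K', 'position', 'attitude']
wrist [[310.8111680866062, 0.0, 282.4107695972673], [0.0, 310.8111680866062, 205.38927597549872], [0.0, 0.0, 1.0]] [0.152774   0.63613735 0.38446257] [-0.2514, -0.1747, 1.2102] ['img', 'z_map', 'K', 'position', 'attitude']
```

View pics/scene0.png

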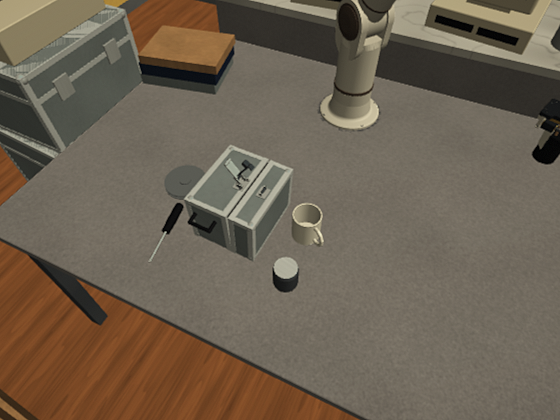

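View pics/top0.png

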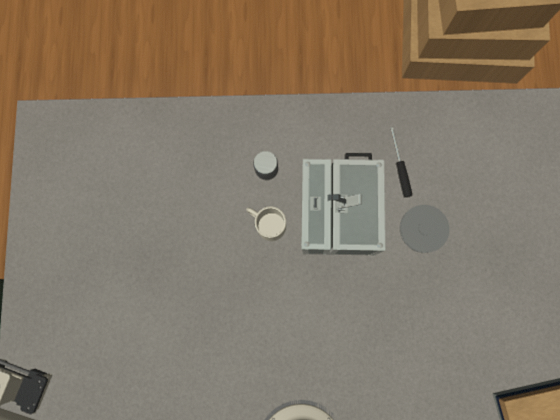

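View pics/wrist0.png

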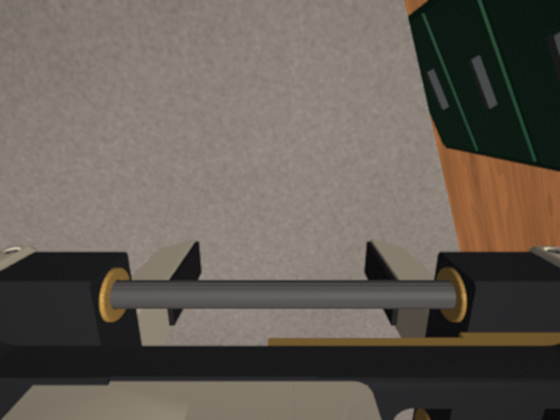

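The case is at about top px (343,204), with the lid on the left (+y world) and the mug at (270,222). The tool is clear of the view. Next I'll enlarge and measure.

```bash
cat > h.py <<'E'
import numpy as np,cv2
from scipy.spatial.transform import Rotation as R
def cloud(f):
    K=f["K"];z=f["z_map"];v,u=np.mgrid[:420,:560]
    P=np.stack([(u-K[0,2])/K[0,0]*z,-(v-K[1,2])/K[1,1]*z,-z],-1)
    return P@R.from_rotvec(f["attitude"]).as_matrix().T+f["position"]
def ray(f,u,v):
    K=f["K"];d=np.array([(u-K[0,2])/K[0,0],-(v-K[1,2])/K[1,1],-1.])
    return f["position"],R.from_rotvec(f["attitude"]).as_matrix()@d
def onz(f,u,v,z):
    p,d=ray(f,u,v);return p+d*(z-p[2])/d[2]
def proj(f,P):
    K=f["K"];q=(np.asarray(P)-f["position"])@R.from_rotvec(f["attitude"]).as_matrix()
    return np.stack([K[0,0]*q[...,0]/-q[...,2]+K[0,2],K[1,1]*q[...,1]/q[...,2]+K[1,2]],-1)
def crop(f,u0,v0,w,h,s,name):
    cv2.imwrite(name,cv2.resize(f["img"][v0:v0+h,u0:u0+w],None,fx=s,fy=s,interpolation=cv2.INTER_CUBIC))
E
python3 - <<'E'
import numpy as np;from h import *
t=dict(np.load("pics/top0.npz"));s=dict(np.load("pics/scene0.npz"))
crop(t,290,145,110,110,5,"pics/topc.png");crop(s,180,140,120,120,5,"pics/scenec.png")
C=cloud(t)
print("table z",np.median(C[300:340,100:200,2]))
m=(abs(C[...,2]-.16)<.006);m[:, :295]=0
ys,xs=np.where(m);print(len(xs),np.median(C[m][:,2]))
q=C[m][:,:2];r=cv2.minAreaRect(q.astype(np.float32));print(r,cv2.boxPoints(r))
n=(C[...,2]>.172)&(C[...,2]<.3);n[:,:295]=0;n[:150]=0;n[260:]=0;n[:,400:]=0
for v,u in zip(*np.where(n)):print(u,v,np.round(C[v,u]*1000).astype(int).tolist(),end=";")
E
```

```text
table z 0.0008257632397783432
6772 0.16015651818611998
((0.5984270572662354, -0.10941286385059357), (0.19910022616386414, 0.22305412590503693), 87.95589447021484) [[ 0.48342013 -0.2049216 ]
 [ 0.7063323  -0.21287766]
 [ 0.713434   -0.01390412]
 [ 0.4905218  -0.00594807]]
330 194 [607, -73, 242];331 194 [606, -75, 246];334 194 [605, -81, 250];335 194 [605, -83, 251];336 194 [605, -86, 249];337 194 [604, -88, 251];338 194 [604, -90, 253];358 194 [608, -138, 228];359 194 [609, -141, 224];360 194 [608, -143, 228];327 195 [605, -66, 237];328 195 [605, -68, 241];329 195 [605, -71, 239];330 195 [604, -73, 241];331 195 [603, -75, 248];332 195 [603, -77, 248];333 195 [604, -79, 244];334 195 [603, -82, 246];335 195 [602, -83, 250];336 195 [601, -85, 256];337 195 [602, -88, 252];338 195 [602, -90, 252];339 195 [603, -93, 245];340 195 [603, -95, 244];354 195 [608, -131, 216];355 195 [609, -133, 212];356 195 [608, -135, 218];357 195 [607, -137, 223];358 195 [606, -139, 225];359 195 [606, -140, 228];360 195 [606, -143, 226];327 196 [604, -67, 232];328 196 [603, -69, 238];329 196 [602, -71, 241];33
[... 6341 characters left out ...]
12];354 205 [585, -130, 213];355 205 [585, -132, 214];315 206 [592, -42, 172];343 206 [588, -107, 184];344 206 [587, -109, 190];345 206 [587, -111, 192];346 206 [586, -113, 195];347 206 [587, -116, 193];348 206 [586, -118, 197];349 206 [586, -120, 197];338 207 [588, -97, 174];340 207 [588, -101, 176];341 207 [586, -103, 182];342 207 [587, -106, 180];343 207 [586, -108, 182];344 207 [587, -110, 179];345 207 [587, -113, 179];346 207 [586, -115, 182];315 208 [587, -42, 172];340 208 [586, -101, 173];341 208 [585, -103, 177];338 209 [583, -96, 173];340 209 [583, -101, 177];342 209 [583, -106, 174];343 209 [583, -109, 172];344 209 [582, -110, 176];340 210 [580, -101, 177];341 210 [581, -103, 174];
```

View pics/topc.png

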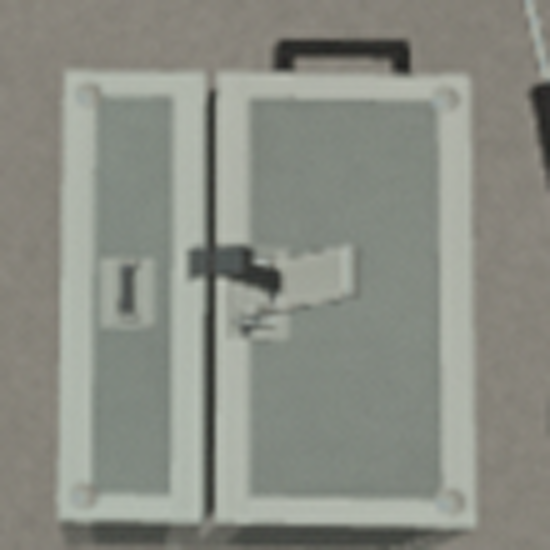

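View pics/scenec.png

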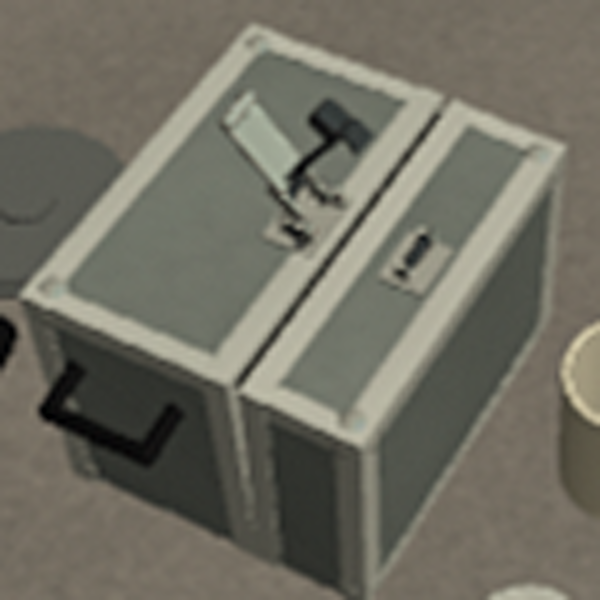

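Both pictures show the lever raised to about 0.88 rad. The claw is pitched up about 1 rad, with its dark lug at scene crop (340,125). The keeper is at top px (315,203). I'll move to a hover and refine the measurement from there.

```bash
python3 -m jog '[-0.0264,0.0297,-0.009,0,0,-0.0264,0.0297,-0.009,0,0,-0.0264,0.0297,-0.009,0,0,-0.0264,0.0297,-0.009,0,0,-0.0264,0.0297,-0.009,0,0,-0.0264,0.0297,-0.009,0,0,-0.0264,0.0297,-0.009,0,0,-0.0264,0.0297,-0.009,0,0,-0.0264,0.0297,-0.009,0,0,-0.0264,0.0297,-0.009,0,0,-0.0264,0.0297,-0.009,0,0,-0.0264,0.0297,-0.009,0,0]'
python3 -m jog '[-0.0264,0.0297,0,0,0,-0.0264,0.0297,0,0,0,-0.0264,0.0297,0,0,0,-0.0264,0.0297,0,0,0,-0.0264,0.0297,0,0,0,0,0,0,0.157,0,0,0,0,0.157,0,0,0,0,0.157,0,0,0,0,0.157,0,0,0,0,0.157,0]'
```

```text
clock: 1.65
eef_pos: [0.4497, 0.1888, 0.5129]
eef_rot: [-2.576, -1.799, 0.0]
ft_force: [0.3, 1.7, 0.2]
width: 0.0917
clock: 2.9
eef_pos: [0.5431, 0.015, 0.5124]
eef_rot: [-3.069, -0.669, 0.001]
ft_force: [-1.0, 1.2, -0.2]
width: 0.0918
```

```bash
python3 -m jog '[0,0,0,0.155,0,0,0,0,0.155,0,0,0,0,0.155,0,0.05,0.0,0,0,0,0,0,0,0,0]'; python3 - <<'E'
from cell import env, grab_frame
import cv2,numpy as np
for n in ["wrist","top","scene"]:
    f=grab_frame(n); cv2.imwrite(f"pics/{n}1.png",f["img"]); np.savez(f"pics/{n}1.npz",**f)
    print(n,f["position"],np.round(f["attitude"],4).tolist())
E
```

```text
clock: 3.52
eef_pos: [0.5951, 0.0134, 0.511]
eef_rot: [3.141, -0.049, -0.002]
ft_force: [-0.7, -0.1, 0.0]
width: 0.092
wrist [0.59831388 0.08996816 0.49163541] [-0.2871, 0.0055, -0.0306]
top [0.37995558 0.01950781 1.37824855] [0.1508, -0.1151, -1.5843]
scene [1.17453772 0.27691902 0.9427514 ] [0.4134, 0.6529, 1.9295]
```

View pics/wrist1.png

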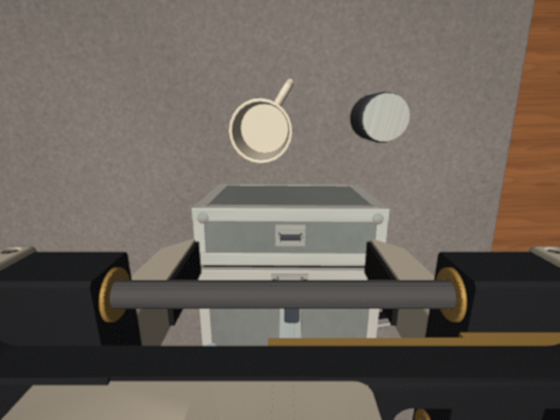

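In the wrist picture the keeper is at (290,237) and the lug is just behind the gripper rod at (291,313). The case edges are visible too. I'll use these for the x position and the yaw.

```bash
python3 - <<'E'
import numpy as np;from h import *
w=dict(np.load("pics/wrist1.npz"));t=dict(np.load("pics/top1.npz"));s=dict(np.load("pics/scene1.npz"))
crop(w,190,170,210,180,3.8,"pics/wc1.png");crop(t,290,145,110,110,5,"pics/tc1.png");crop(s,215,145,70,60,9,"pics/sc1.png")
C=cloud(w)
for v in (228,232,237,242):print(v,[np.round(C[v,u]*1000).astype(int).tolist() for u in (275,282,290,297,305)])
for v in (310,314,318):print(v,[np.round(C[v,u]*1000).astype(int).tolist() for u in range(280,303,3)])
yaw=-.036;xa=np.array([np.cos(yaw),np.sin(yaw),0]);ya=np.array([-xa[1],xa[0],0])
# lid top outline
m=(abs(C[...,2]-.1575)<.008);m[:180]=0;m[282:]=0
ys,xs=np.where(m);q=C[m];print(q[:,:2].min(0),q[:,:2].max(0))
for v in range(212,262,8):
    u=xs[ys==v];print(v,np.round(C[v,u.min()+1]*1000),np.round(C[v,u.max()-1]*1000))
E
```

```text
228 [[586, -34, 161], [594, -35, 160], [603, -35, 160], [611, -35, 159], [620, -36, 158]]
232 [[585, -39, 160], [593, -40, 159], [603, -40, 161], [611, -40, 161], [620, -41, 158]]
237 [[585, -46, 160], [593, -41, 172], [602, -42, 170], [610, -42, 171], [620, -47, 159]]
242 [[585, -52, 159], [593, -52, 161], [602, -52, 161], [610, -52, 161], [620, -53, 160]]
310 [[589, -117, 196], [592, -117, 197], [596, -81, 248], [599, -82, 247], [601, -82, 246], [604, -83, 246], [607, -83, 246], [614, -143, 161]]
314 [[589, -120, 199], [592, -120, 199], [596, -84, 249], [599, -84, 249], [601, -85, 249], [604, -84, 250], [607, -86, 248], [614, -149, 160]]
318 [[589, -123, 202], [592, -123, 202], [596, -88, 250], [599, -87, 251], [601, -87, 252], [604, -87, 252], [607, -88, 250], [613, -154, 161]]
[ 0.49119048 -0.10250284] [ 0.71493879 -0.00754265]
212 [494. -13. 158.] [712. -20. 158.]
220 [494. -22. 159.] [713. -29. 158.]
228 [494. -32. 159.] [711. -39. 158.]
236 [493. -42. 159.] [712. -49. 159.]
244 [499. -52. 158.] [688. -57. 160.]
252 [499. -61. 160.] [688. -68. 159.]
260 [499. -72. 160.] [687. -78. 159.]
```

View pics/wc1.png

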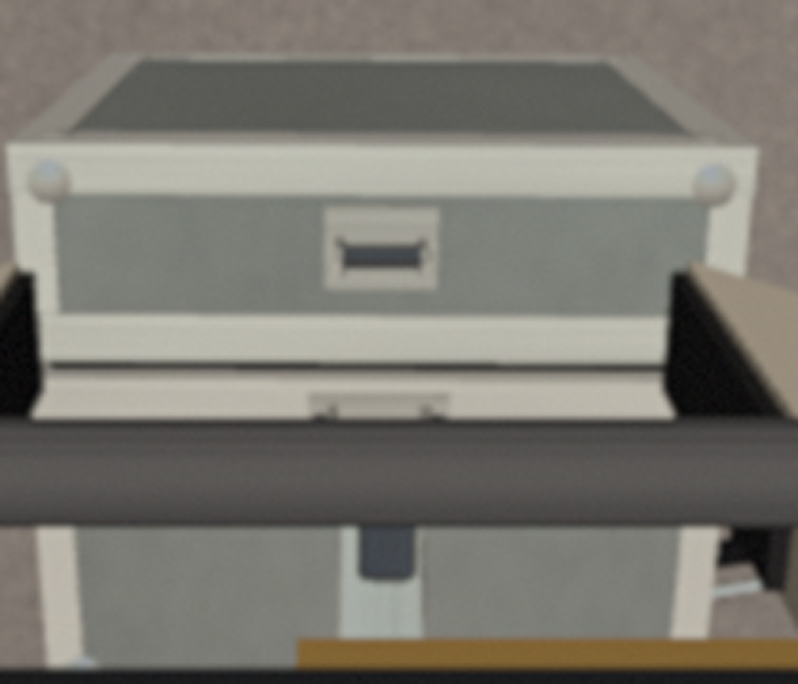

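View pics/sc1.png

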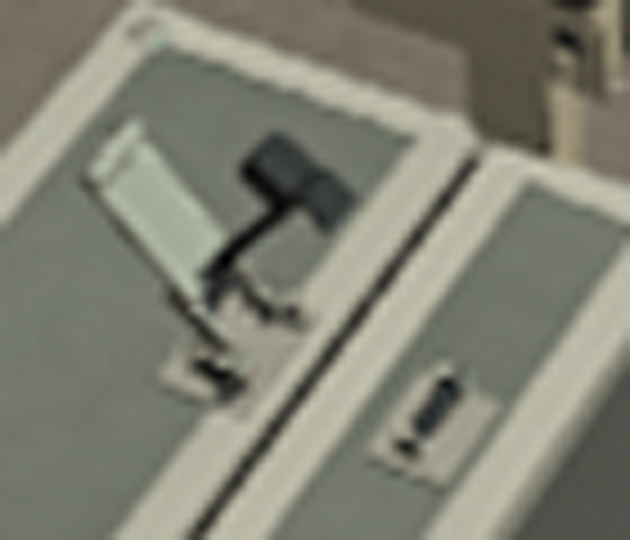

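```bash
python3 -m jog '[0.0023,0.0258,0,0,0,0.0023,0.0258,0,0,0,0.0023,0.0258,0,0,0,0.0023,0.0258,0,0,0,0,0,0.025,0,0,0,0,0.025,0,0,0,0,0.015,0,0,0,0,0.01,0,0,0,0,0,0,0]'; python3 - <<'E'
from cell import env, grab_frame
import cv2,numpy as np
from h import *
for n in ["wrist","scene"]:
    f=grab_frame(n); cv2.imwrite(f"pics/{n}2.png",f["img"]); np.savez(f"pics/{n}2.npz",**f)
    if n=="scene": crop(f,200,100,110,110,6,"pics/sc2.png")
E
```

```text
clock: 4.8
eef_pos: [0.5991, -0.0899, 0.4375]
eef_rot: [-3.141, 0.048, 0.001]
ft_force: [-0.3, -0.4, -0.1]
width: 0.0916
```

View pics/sc2.png

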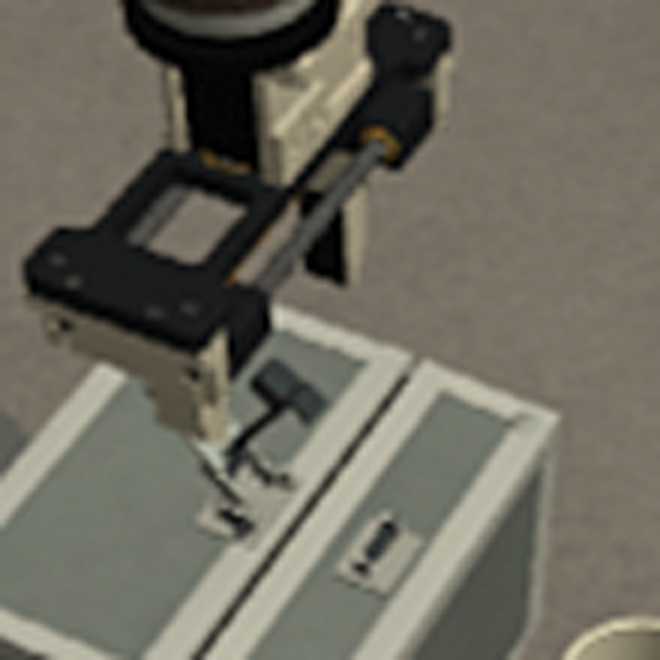

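View pics/wrist2.png

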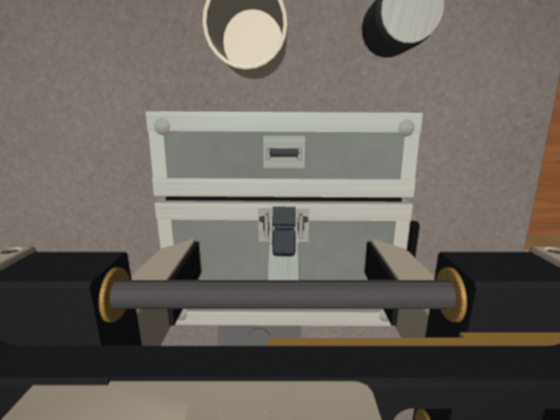

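The lug is centred between the pads: the pads are at columns 185 and 382, and the lug is at 284. The pivot ears are at (264,226) and (302,226). A quick depth check comes before lowering.

```bash
python3 - <<'E'
import numpy as np;from h import *
w=dict(np.load("pics/wrist2.npz"));C=cloud(w)
for v in range(200,262,4):print(v,[np.round(C[v,u]*1000).astype(int).tolist() for u in (274,277,281,284,287,291,294)])
print("ears",[np.round(C[226,u]*1000).astype(int).tolist() for u in (260,264,267,270,298,301,304)], onz(w,264,226,.172),onz(w,303,226,.172),onz(w,284,152,.171))
E
python3 -m jog '[0,0,0.012,0,0,0,0,0.009,0,0,0,0,0,0,0]'
```

```text
200 [[593, -86, 154], [595, -86, 155], [599, -86, 155], [601, -86, 155], [604, -86, 156], [607, -86, 156], [610, -86, 155]]
204 [[593, -88, 161], [595, -88, 160], [599, -88, 161], [601, -88, 162], [604, -88, 162], [607, -88, 161], [610, -88, 160]]
208 [[595, -68, 237], [597, -68, 238], [600, -68, 237], [601, -68, 238], [603, -68, 238], [606, -69, 237], [608, -68, 238]]
212 [[595, -70, 239], [597, -70, 239], [600, -70, 239], [601, -70, 240], [603, -70, 240], [606, -71, 239], [607, -70, 240]]
216 [[595, -72, 241], [597, -72, 241], [600, -72, 242], [601, -73, 240], [603, -72, 241], [606, -72, 241], [607, -72, 241]]
220 [[595, -74, 243], [597, -74, 243], [600, -74, 244], [601, -74, 243], [603, -74, 243], [605, -74, 242], [607, -74, 244]]
224 [[595, -75, 246], [597, -76, 245], [599, -76, 245], [601, -76, 246], [603, -76, 244], [605, -76, 245], [607, -76, 245]]
228 [[595, -79, 242], [597, -79, 244], [599, -79, 244], [601, -79, 244], [603, -78, 245], [605, -79, 243], [609, -110, 162]]
232 [[595, -80, 246], [597, -80, 247], [599, -81, 246], [601, -81, 246], [603, -81, 246], [605, -81, 246], 
[... 558 characters left out ...]
-91, 252], [601, -90, 252], [603, -91, 252], [605, -90, 253], [607, -91, 252]]
256 [[592, -119, 198], [596, -96, 246], [599, -96, 245], [601, -96, 246], [602, -96, 247], [605, -96, 246], [608, -120, 197]]
260 [[592, -120, 202], [595, -121, 201], [598, -122, 200], [600, -121, 200], [602, -121, 201], [605, -121, 201], [608, -121, 201]]
ears [[580, -107, 162], [584, -103, 172], [587, -103, 173], [589, -102, 176], [612, -104, 174], [615, -104, 174], [617, -104, 173]] [ 0.58390309 -0.10346804  0.172     ] [ 0.61672944 -0.10447412  0.172     ] [ 0.60255172 -0.04229353  0.171     ]
clock: 5.28
eef_pos: [0.5989, -0.09, 0.4153]
eef_rot: [-3.141, 0.049, 0.004]
ft_force: [-0.3, -0.2, 1.1]
width: 0.0916
```

```bash
python3 -m jog '[0,0,0,0,0.5,0,0,0,0,0.7,0,0,0,0,0.75,0,0,0,0,0.8,0,0,0,0,0.83]'; python3 -m jog '[0,0,0,0,0.9,0,0,0,0,0.95,0,0,0,0,1,0,0,0,0,1]'
```

```text
clock: 5.9
eef_pos: [0.5993, -0.0901, 0.4168]
eef_rot: [-3.141, 0.049, -0.0]
ft_force: [-0.2, -0.5, -0.1]
width: 0.0464
clock: 6.4
eef_pos: [0.5994, -0.0901, 0.4167]
eef_rot: [3.141, -0.049, 0.001]
ft_force: [0.9, 0.2, -0.6]
width: 0.0135
```

```bash
cat > k.py <<'E'
import numpy as np
from scipy.optimize import fsolve
def pt(a,p,c): return np.array([-14*np.cos(a)+c[0]*np.cos(p)-c[1]*np.sin(p),14*np.sin(a)+c[0]*np.sin(p)+c[1]*np.cos(p)])
PK=(68.7,1.5);LG=(68,15.5)
def inv(t,c,g): return fsolve(lambda q:pt(q[0],q[1],c)-t,g)
E
python3 - <<'E'
from k import *
s=np.array([.8,1.0]);L0=pt(*s,LG);print("start lug",L0)
A=inv((67.6,14),PK,(1.5,0));B=inv((67.6,-1.5),PK,(1.5,-.2));C=inv((61.6,-1.5),PK,(1.1,-.2))
prev=L0
for n,u,v,k in(("A",s,A,12),("B",A,B,4),("C",B,C,3)):
    print(n,v,"lever",v[0]+.105)
    for i in range(1,k+1):
        q=u+(v-u)*i/k;l=pt(*q,LG);print(np.round(q,2),np.round(l,1),"d",np.round(l-prev,1));prev=l
E
```

```text
start lug [13.9438626  75.63769798]
A [ 1.49097164 -0.02118184] lever 1.595971642117194
[0.86 0.91] [20.  73.9] d [ 6.1 -1.7]
[0.92 0.83] [25.9 71.7] d [ 5.9 -2.2]
[0.97 0.74] [31.6 69.1] d [ 5.7 -2.7]
[1.03 0.66] [37.  65.9] d [ 5.4 -3.1]
[1.09 0.57] [42.2 62.4] d [ 5.1 -3.6]
[1.15 0.49] [47.  58.4] d [ 4.8 -4. ]
[1.2 0.4] [51.4 54.1] d [ 4.4 -4.3]
[1.26 0.32] [55.4 49.4] d [ 4.  -4.7]
[1.32 0.23] [59.1 44.4] d [ 3.6 -5. ]
[1.38 0.15] [62.2 39.2] d [ 3.2 -5.2]
[1.43 0.06] [65.  33.7] d [ 2.7 -5.5]
[ 1.49 -0.02] [67.2 28. ] d [ 2.2 -5.7]
B [ 1.61731805 -0.24912715] lever 1.7223180501814326
[ 1.52 -0.08] [68.3 24.1] d [ 1.1 -3.9]
[ 1.55 -0.14] [69.2 20.2] d [ 0.9 -3.9]
[ 1.59 -0.19] [69.9 16.2] d [ 0.7 -4. ]
[ 1.62 -0.25] [70.4 12.2] d [ 0.5 -4. ]
C [ 1.1588214  -0.23189066] lever 1.2638214000505403
[ 1.46 -0.24] [68.2 12.6] d [-2.1  0.3]
[ 1.31 -0.24] [66.2 12.6] d [-2.1  0. ]
[ 1.16 -0.23] [64.1 12.3] d [-2.  -0.3]
```

```bash
python3 -m jog '[0,-0.003,0.0008,0,1,0,-0.0031,0.0009,0,1,0,-0.003,0.0011,0,1,0,-0.0029,0.0011,0,1,0,-0.0029,0.0013,0,1,0,-0.0028,0.0014,0,1]'; python3 -m jog '[0,-0.0027,0.0015,0,1,0,-0.0027,0.0016,0,1,0,-0.0026,0.0018,0,1,0,-0.0025,0.0018,0,1,0,-0.0024,0.002,0,1,0,-0.0024,0.002,0,1]'
python3 - <<'E'
from cell import env, grab_frame
import cv2,numpy as np
from h import *
for n in ["wrist","scene"]:
    f=grab_frame(n); cv2.imwrite(f"pics/{n}3.png",f["img"]); np.savez(f"pics/{n}3.npz",**f)
    if n=="scene": crop(f,200,100,110,110,6,"pics/sc3.png")
    else: crop(f,180,60,210,240,3,"pics/wc3.png")
E
```

```text
clock: 7.15
eef_pos: [0.6, -0.0721, 0.4102]
eef_rot: [-3.141, 0.049, -0.001]
ft_force: [2.5, -3.7, 0.6]
width: 0.0137
clock: 7.9
eef_pos: [0.6005, -0.0569, 0.3994]
eef_rot: [-3.141, 0.049, -0.001]
ft_force: [3.0, -2.7, 2.2]
width: 0.0136
```

View pics/sc3.png

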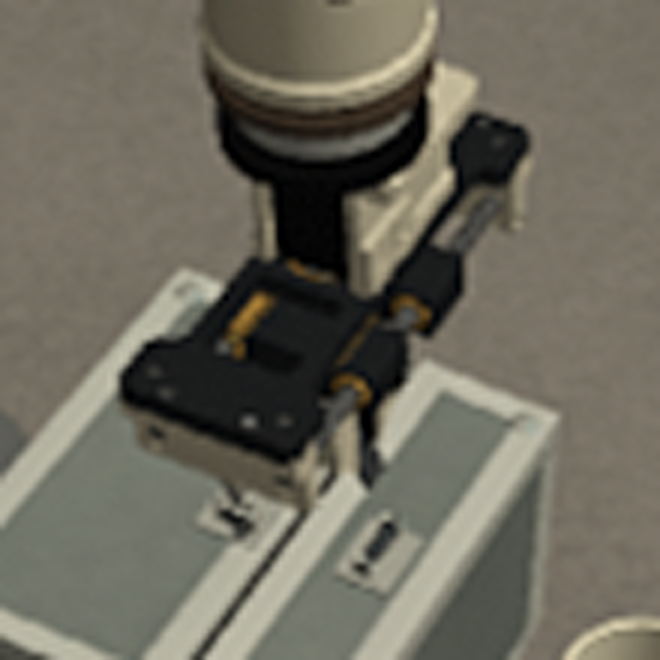

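View pics/wc3.png

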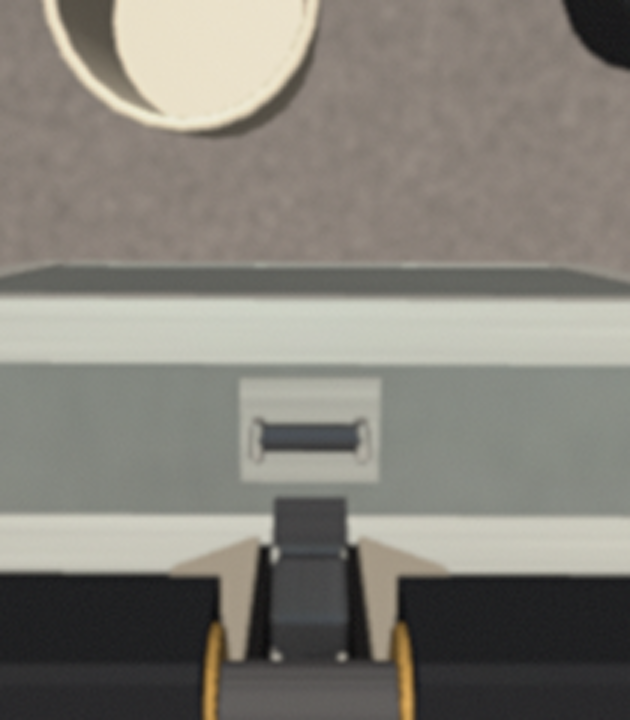

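```bash
python3 -m jog '[0.0005,-0.0022,0.0021,0,1,0.0005,-0.0022,0.0022,0,1,0,-0.002,0.0023,0,1,0,-0.002,0.0024,0,1,0,-0.0018,0.0025,0,1,0,-0.0018,0.0025,0,1]'; python3 -m jog '[0,-0.0016,0.0026,0,1,0,-0.0016,0.0026,0,1,0,-0.0014,0.0027,0,1,0,-0.0013,0.0028,0,1]'
python3 - <<'E'
from cell import env, grab_frame
import cv2,numpy as np
from h import *
for n in ["wrist","scene"]:
    f=grab_frame(n); cv2.imwrite(f"pics/{n}4.png",f["img"]); np.savez(f"pics/{n}4.npz",**f)
    if n=="scene": crop(f,200,100,110,110,6,"pics/sc4.png")
    else: crop(f,180,60,210,240,3,"pics/wc4.png")
E
```

```text
clock: 8.75
eef_pos: [0.6014, -0.0449, 0.3851]
eef_rot: [-3.141, 0.049, 0.001]
ft_force: [-0.8, -2.7, 2.2]
width: 0.0136
clock: 9.25
eef_pos: [0.6017, -0.039, 0.3744]
eef_rot: [-3.141, 0.049, 0.001]
ft_force: [-0.6, -1.3, 3.1]
width: 0.0136
```

View pics/sc4.png

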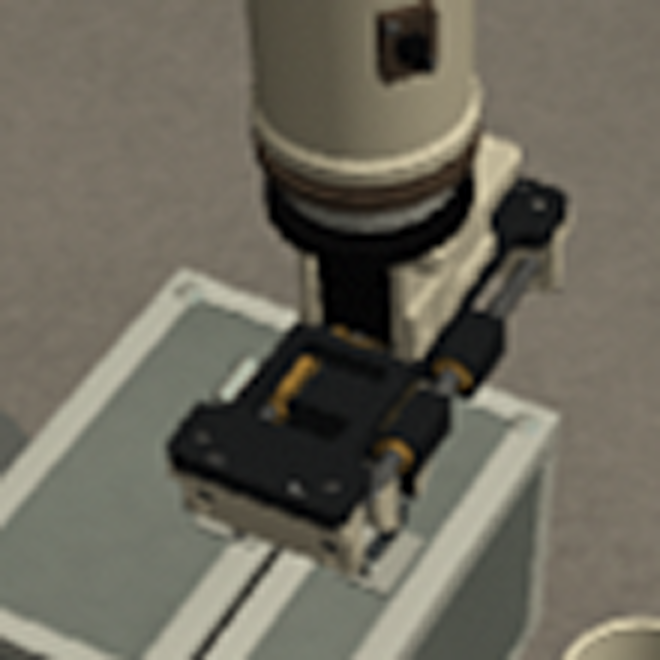

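View pics/wc4.png

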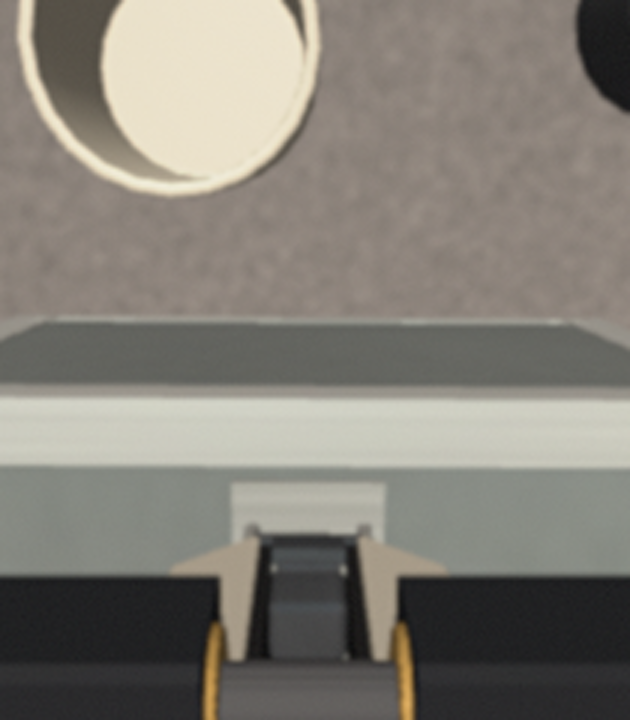

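```bash
python3 - <<'E'
import numpy as np;from h import *
w=dict(np.load("pics/wrist4.npz"));C=cloud(w)
for v in range(222,282,3):print(v,[np.round(C[v,u]*1000).astype(int).tolist() for u in (277,283,289)])
E
```

```text
222 [[599, -32, 159], [603, -32, 160], [607, -32, 159]]
225 [[599, -33, 160], [603, -33, 160], [607, -33, 161]]
228 [[599, -36, 160], [603, -36, 160], [607, -35, 161]]
231 [[599, -38, 160], [603, -37, 161], [607, -38, 160]]
234 [[599, -39, 161], [603, -40, 160], [607, -40, 160]]
237 [[599, -41, 162], [603, -42, 161], [607, -42, 161]]
240 [[600, -33, 187], [603, -33, 187], [607, -33, 187]]
243 [[600, -32, 193], [603, -32, 193], [606, -33, 193]]
246 [[600, -35, 192], [603, -34, 193], [606, -34, 194]]
249 [[600, -35, 195], [603, -35, 195], [606, -35, 195]]
252 [[600, -35, 200], [603, -35, 199], [606, -35, 200]]
255 [[600, -35, 203], [603, -35, 203], [606, -35, 203]]
258 [[600, -35, 206], [603, -36, 205], [606, -35, 206]]
261 [[600, -35, 209], [603, -36, 209], [606, -35, 210]]
264 [[600, -36, 210], [603, -36, 211], [606, -37, 209]]
267 [[600, -39, 208], [603, -39, 210], [606, -38, 210]]
270 [[600, -40, 211], [603, -40, 210], [606, -41, 209]]
273 [[600, -42, 209], [603, -42, 210], [606, -42, 210]]
276 [[600, -44, 210], [603, -44, 210], [606, -44, 210]]
279 [[599, -46, 209], [603, -46, 208], [606, -46, 209]]
```

```bash
python3 -m jog '[0,-0.002,0.001,0,1,0,-0.002,0.001,0,1,0,-0.002,0.002,0,1,0,0,0,0,1]'
cat > look.py <<'E'
import sys,cv2,numpy as np
from cell import env,grab_frame
from h import *
n=sys.argv[1];w=grab_frame("wrist");np.savez(f"pics/w{n}.npz",**w);C=cloud(w)
crop(w,180,60,210,240,3,f"pics/wc{n}.png")
for v in range(228,282,3):print(v,np.round(C[v,283]*1000).astype(int).tolist(),end=" ")
E
python3 look.py 5
```

```text
clock: 9.85
eef_pos: [0.6018, -0.0345, 0.3703]
eef_rot: [3.14, -0.051, -0.001]
ft_force: [-1.3, -4.8, 1.2]
width: 0.0138
228 [603, -31, 159] 231 [603, -32, 161] 234 [603, -34, 160] 237 [603, -36, 161] 240 [603, -38, 160] 243 [603, -30, 185] 246 [603, -30, 188] 249 [603, -31, 191] 252 [605, 42, 351] 255 [603, -32, 196] 258 [603, -31, 202] 261 [603, -31, 205] 264 [603, -33, 205] 267 [603, -34, 206] 270 [603, -36, 205] 273 [603, -38, 206] 276 [603, -40, 206] 279 [603, -42, 205]
```

```bash
python3 -m jog '[0,-0.0007,0.002,0,1,0,-0.0007,0.002,0,1,0,-0.0006,0.002,0,1,0,-0.0005,0.002,0,1]';python3 -m jog '[0,-0.0005,0.002,0,1,0,-0.0005,0.002,0,1,0,-0.0004,0.002,0,1,0,0,0,0,1]'
python3 look.py 6
```

```text
clock: 10.4
eef_pos: [0.602, -0.0311, 0.3625]
eef_rot: [3.141, -0.049, -0.001]
ft_force: [-2.0, -5.1, 2.5]
width: 0.0137
clock: 10.9
eef_pos: [0.6021, -0.029, 0.3565]
eef_rot: [-3.141, 0.048, 0.001]
ft_force: [-2.7, -3.7, 1.9]
width: 0.0134
228 [604, -20, 158] 231 [604, -21, 160] 234 [603, -23, 159] 237 [603, -25, 159] 240 [603, -27, 160] 243 [603, -30, 158] 246 [603, -30, 161] 249 [603, -26, 174] 252 [603, -29, 173] 255 [603, -27, 181] 258 [603, -26, 186] 261 [603, -26, 190] 264 [603, -27, 192] 267 [603, -29, 191] 270 [603, -31, 191] 273 [603, -32, 192] 276 [603, -34, 191] 279 [603, -35, 192]
```

View pics/wc6.png

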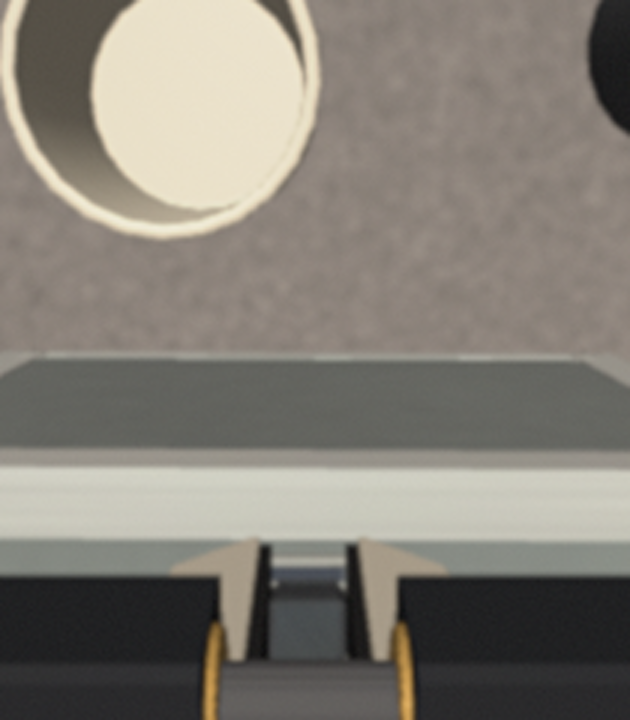

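```bash
python3 -m jog '[0.0005,0,0.0015,0,1,0,0.0005,0.0015,0,1,0,0.0005,0.0005,0,1,0,0,0,0,1]'
python3 look.py 7
```

```text
clock: 11.45
eef_pos: [0.6024, -0.0287, 0.353]
eef_rot: [-3.139, 0.046, 0.001]
ft_force: [-4.9, 3.3, 2.5]
width: 0.0138
228 [604, -18, 157] 231 [604, -20, 158] 234 [604, -21, 158] 237 [604, -23, 158] 240 [604, -25, 159] 243 [604, -28, 158] 246 [604, -29, 159] 249 [603, -31, 159] 252 [606, 48, 334] 255 [604, -27, 176] 258 [604, -25, 184] 261 [604, -25, 187] 264 [604, -26, 188] 267 [603, -28, 188] 270 [603, -30, 188] 273 [603, -32, 188] 276 [603, -33, 189] 279 [603, -35, 189]
```

```bash
python3 -m jog '[-0.0007,0,0.0007,0,1,-0.0007,0.001,0,0,1,0,0.001,0,0,1,0,0.001,0,0,1]'; python3 -m jog '[0,0.001,0,0,1,0,0.001,0,0,1]'
```

```text
clock: 12.0
eef_pos: [0.6017, -0.0304, 0.3529]
eef_rot: [-3.138, 0.044, -0.003]
ft_force: [-1.8, 7.9, 3.0]
width: 0.0135
clock: 12.25
eef_pos: [0.6017, -0.0326, 0.3529]
eef_rot: [-3.138, 0.045, -0.003]
ft_force: [-1.8, 6.4, 3.1]
width: 0.0137
```

```bash
python3 -m jog '[0,0.001,0,0,1]';python3 -m jog '[0,0.001,0,0,1]'; python3 look.py 8
```

```text
clock: 12.38
eef_pos: [0.6016, -0.0337, 0.3528]
eef_rot: [-3.138, 0.045, -0.002]
ft_force: [-2.4, 5.8, 2.2]
width: 0.0137
clock: 12.5
eef_pos: [0.6016, -0.0348, 0.3529]
eef_rot: [-3.138, 0.045, -0.003]
ft_force: [-2.7, 6.2, 4.1]
width: 0.0139
228 [603, -24, 158] 231 [603, -25, 159] 234 [603, -28, 157] 237 [603, -29, 158] 240 [603, -31, 160] 243 [603, -32, 162] 246 [603, -34, 160] 249 [603, -36, 160] 252 [603, -34, 170] 255 [603, -33, 176] 258 [603, -31, 184] 261 [603, -31, 187] 264 [603, -33, 187] 267 [603, -34, 188] 270 [603, -36, 187] 273 [603, -38, 188] 276 [603, -38, 189] 279 [603, -40, 189]
```

View pics/wc8.png

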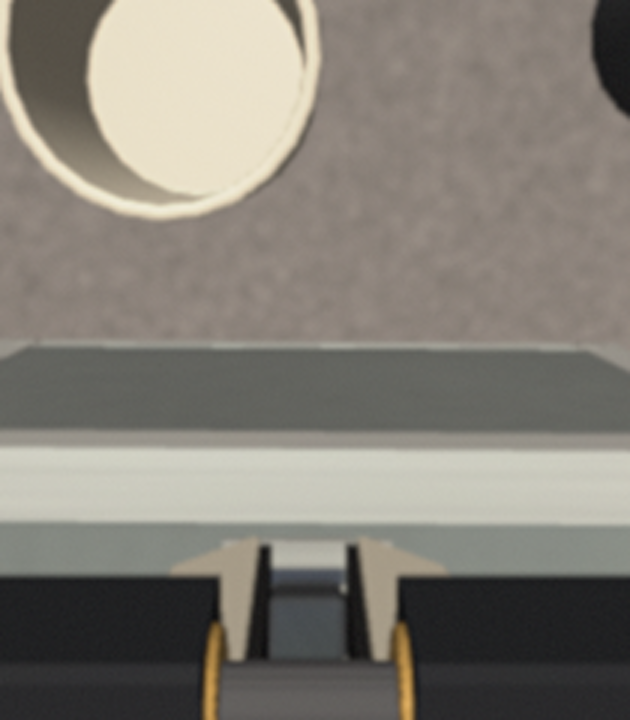

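```bash
python3 -m jog '[0,0.001,0,0,1]';python3 -m jog '[0,0.0007,0,0,1]'
```

```text
clock: 12.68
eef_pos: [0.6016, -0.0355, 0.353]
eef_rot: [-3.138, 0.045, -0.003]
ft_force: [-3.1, 7.1, 4.4]
width: 0.0137
clock: 12.8
eef_pos: [0.6016, -0.036, 0.3532]
eef_rot: [-3.137, 0.045, -0.003]
ft_force: [-2.7, 7.4, 4.6]
width: 0.0135
```

```bash
python3 -m jog '[0,0.0007,0,0,1]';python3 -m jog '[0,0.0007,0,0,1]';python3 -m jog '[0,0.0005,0,0,1]'
```

```text
clock: 12.92
eef_pos: [0.6016, -0.0365, 0.3532]
eef_rot: [-3.137, 0.044, -0.003]
ft_force: [-3.6, 8.7, 5.8]
width: 0.0132
clock: 13.05
eef_pos: [0.6015, -0.037, 0.3533]
eef_rot: [-3.137, 0.044, -0.003]
ft_force: [-4.8, 8.2, 5.3]
width: 0.0135
clock: 13.18
eef_pos: [0.6015, -0.0373, 0.3534]
eef_rot: [-3.137, 0.044, -0.003]
ft_force: [-3.9, 8.2, 7.1]
width: 0.0137
```

```bash
python3 look.py 9; python3 -m jog '[0,0,0,0,1]';python3 - <<'E'
from cell import grab_frame
from h import *
f=grab_frame("scene");crop(f,200,100,110,110,6,"pics/sc9.png")
E
```

```text
228 [603, -26, 159] 231 [603, -28, 158] 234 [603, -30, 159] 237 [603, -31, 160] 240 [603, -33, 160] 243 [603, -34, 161] 246 [603, -36, 161] 249 [603, -35, 168] 252 [603, -36, 170] 255 [603, -35, 177] 258 [603, -33, 185] 261 [603, -33, 187] 264 [603, -35, 188] 267 [603, -36, 188] 270 [603, -38, 189] 273 [603, -39, 189] 276 [603, -41, 189] 279 [603, -43, 189] clock: 13.35
eef_pos: [0.6015, -0.0374, 0.3534]
eef_rot: [-3.137, 0.044, -0.003]
ft_force: [-2.8, 7.3, 6.3]
width: 0.0134
```

View pics/wc9.png

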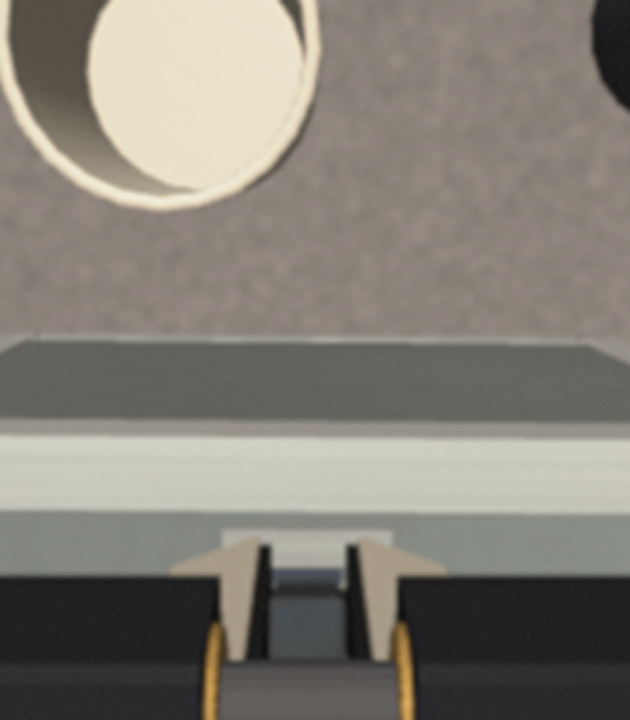

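View pics/sc9.png

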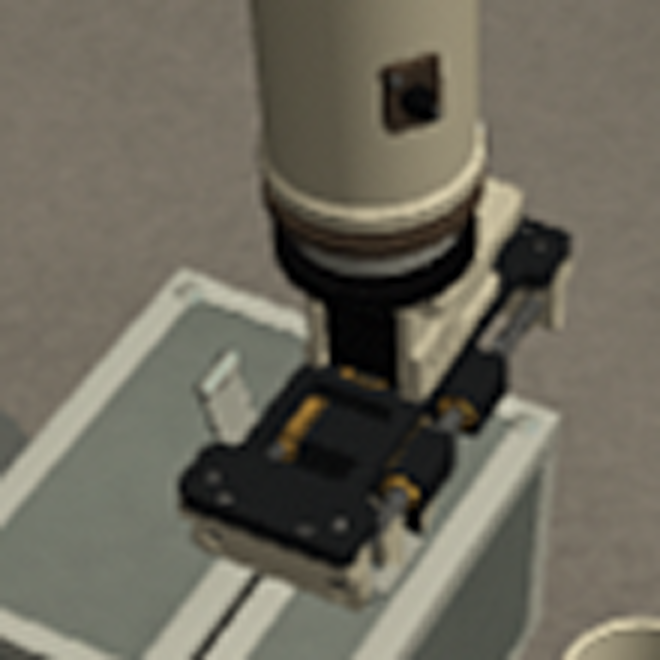

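```bash
python3 -m jog '[0.0003,0.0007,-0.0003,0,1]';python3 -m jog '[0.0003,0.0007,-0.0003,0,1]';python3 -m jog '[0,0.0007,0,0,1]'
```

```text
clock: 13.52
eef_pos: [0.6017, -0.0379, 0.3535]
eef_rot: [-3.136, 0.044, -0.002]
ft_force: [-5.1, 9.8, 4.2]
width: 0.0136
clock: 13.65
eef_pos: [0.6018, -0.0382, 0.3536]
eef_rot: [-3.136, 0.043, -0.001]
ft_force: [-4.4, 10.0, 3.6]
width: 0.0134
clock: 13.78
eef_pos: [0.6018, -0.0383, 0.3536]
eef_rot: [-3.135, 0.043, -0.001]
ft_force: [-4.1, 11.2, 6.2]
width: 0.014
```

```bash
python3 -m jog '[-0.0003,0.0006,0,0,1]';python3 -m jog '[-0.0003,0,0,0,1]'; python3 look.py 10
```

```text
clock: 13.9
eef_pos: [0.6016, -0.0385, 0.3536]
eef_rot: [-3.135, 0.042, -0.002]
ft_force: [-2.5, 12.2, 4.0]
width: 0.0136
clock: 14.02
eef_pos: [0.6015, -0.0384, 0.3536]
eef_rot: [-3.135, 0.042, -0.003]
ft_force: [-1.7, 11.8, 3.3]
width: 0.0137
228 [603, -27, 158] 231 [603, -28, 159] 234 [603, -30, 159] 237 [603, -32, 161] 240 [603, -34, 161] 243 [603, -36, 160] 246 [603, -38, 160] 249 [603, -35, 171] 252 [603, -37, 171] 255 [603, -35, 178] 258 [603, -34, 184] 261 [603, -34, 187] 264 [603, -36, 188] 267 [603, -37, 189] 270 [603, -38, 189] 273 [603, -40, 189] 276 [603, -42, 189] 279 [603, -43, 190]
```

```bash
python3 -m jog '[0,0,0,0,0.75,0,0,0,0,0.6,0,0,0,0,0.5,0,0,0,0,0.5]';python3 -m jog '[0,0,-0.01,0,0.5,0,0,-0.02,0,0.5,0,0,-0.03,0,0.5,0,0,-0.03,0,0.5,0,0,0,0,0.5]'; python3 - <<'E'
from cell import grab_frame
from h import *
f=grab_frame("scene");np.savez("pics/s11.npz",**f);crop(f,200,130,110,80,7,"pics/sc11.png")
f=grab_frame("wrist");np.savez("pics/w11.npz",**f);crop(f,130,60,300,240,2.6,"pics/wc11.png")
E
```

```text
clock: 14.58
eef_pos: [0.6009, -0.0442, 0.3531]
eef_rot: [3.141, -0.05, 0.0]
ft_force: [-0.5, -0.6, -0.3]
width: 0.0451
clock: 15.2
eef_pos: [0.6017, -0.0439, 0.4468]
eef_rot: [3.141, -0.049, 0.01]
ft_force: [0.6, 0.4, -0.5]
width: 0.0461
```

View pics/wc11.png

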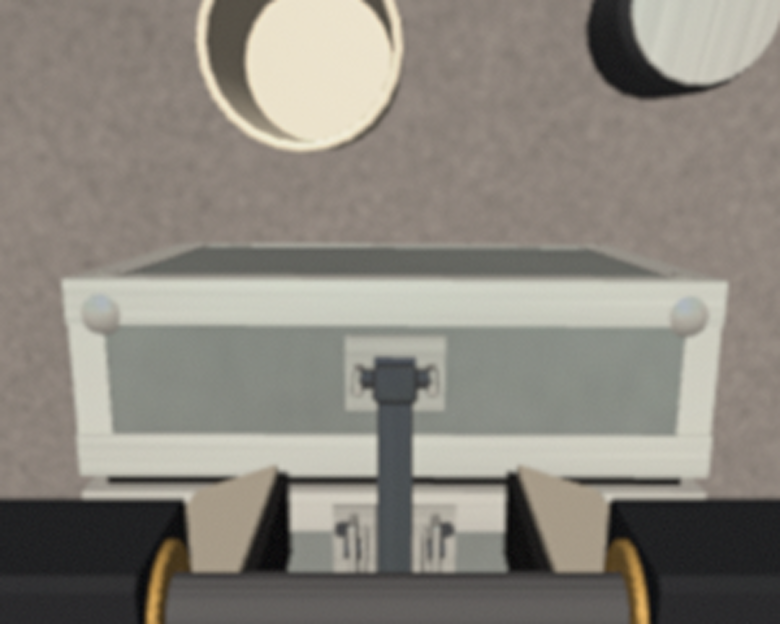

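View pics/sc11.png

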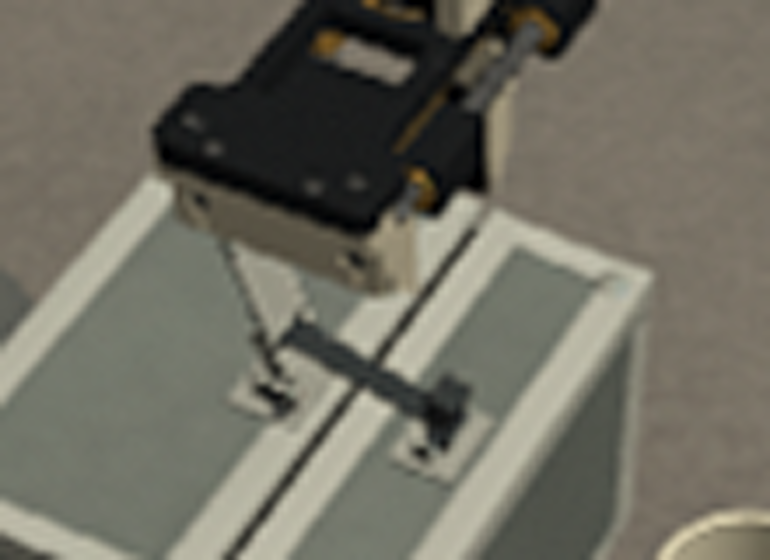

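The claw sits over the bar, with the bar showing on both sides of the lug at (395,380) in the wrist crop. It stayed there after release. Next I'll close the fingers and place them on the lid side of the handle.

```bash
python3 -m jog '[0,0.018,0,0,1,0,0.018,0,0,1,0,0.018,0,0,1,0,0,0.017,0,1,0,0,0.017,0,1,0,0,0.017,0,1,0,0,0,0,1]'; python3 - <<'E'
from cell import grab_frame
from h import *
f=grab_frame("scene");np.savez("pics/s12.npz",**f);crop(f,200,110,110,90,7,"pics/sc12.png")
f=grab_frame("top");np.savez("pics/t12.npz",**f);crop(f,290,145,110,110,5,"pics/tc12.png")
E
```

```text
clock: 16.18
eef_pos: [0.5984, -0.0966, 0.3895]
eef_rot: [-3.141, 0.047, 0.007]
ft_force: [0.5, 1.1, 1.0]
width: 0.0003
```

View pics/sc12.png

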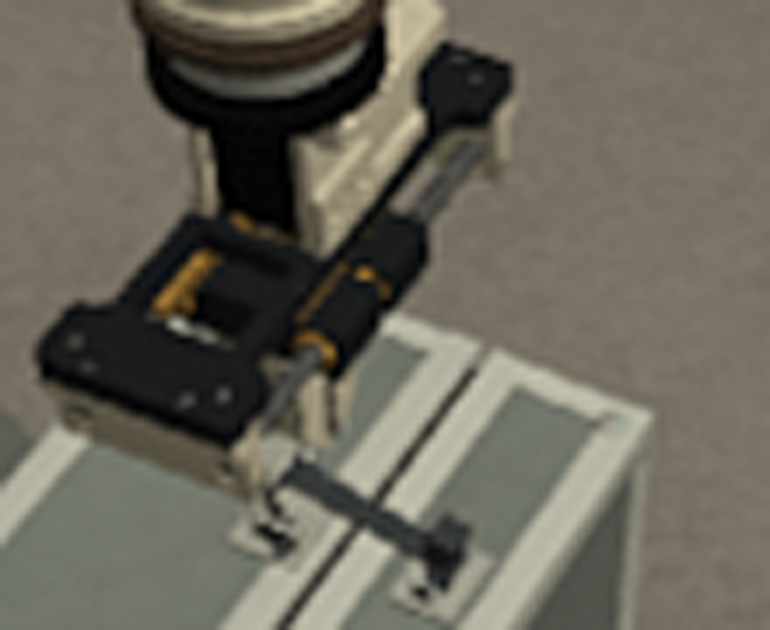

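View pics/tc12.png

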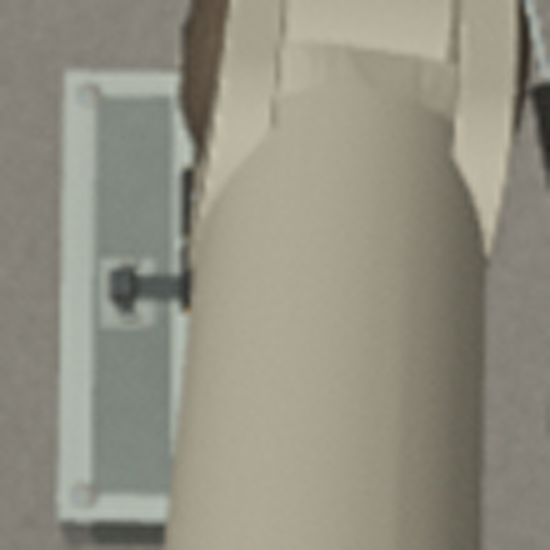

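```bash
python3 - <<'E'
import numpy as np
f=lambda L:np.array([-50*np.cos(L)+7*np.sin(L),50*np.sin(L)+7*np.cos(L)])
L=np.arange(1.25,-.051,-.065)
for a,b in zip(L[:-1],L[1:]):print(round(b,3),"corner",np.round(f(b),1),"d(tool y,z)",np.round(-(f(b)-f(a)),1))
E
python3 -m jog '[0.001,0.002,-0.003,0,1,0,0.002,-0.001,0,1]';python3 -m jog '[0,0.002,0,0,1]';python3 -m jog '[0,0.002,0,0,1]'
```

```text
1.185 corner [-12.3  49. ] d(tool y,z) [3.2 0.7]
1.12 corner [-15.5  48.1] d(tool y,z) [3.2 0.9]
1.055 corner [-18.6  46.9] d(tool y,z) [3.1 1.1]
0.99 corner [-21.6  45.6] d(tool y,z) [3.  1.3]
0.925 corner [-24.5  44.1] d(tool y,z) [2.9 1.5]
0.86 corner [-27.3  42.5] d(tool y,z) [2.8 1.7]
0.795 corner [-30.   40.6] d(tool y,z) [2.7 1.9]
0.73 corner [-32.6  38.6] d(tool y,z) [2.6 2. ]
0.665 corner [-35.   36.4] d(tool y,z) [2.4 2.2]
0.6 corner [-37.3  34. ] d(tool y,z) [2.3 2.4]
0.535 corner [-39.4  31.5] d(tool y,z) [2.1 2.5]
0.47 corner [-41.4  28.9] d(tool y,z) [2.  2.6]
0.405 corner [-43.2  26.1] d(tool y,z) [1.8 2.8]
0.34 corner [-44.8  23.3] d(tool y,z) [1.6 2.9]
0.275 corner [-46.2  20.3] d(tool y,z) [1.4 3. ]
0.21 corner [-47.4  17.3] d(tool y,z) [1.2 3. ]
0.145 corner [-48.5  14.2] d(tool y,z) [1.  3.1]
0.08 corner [-49.3  11. ] d(tool y,z) [0.8 3.2]
0.015 corner [-49.9   7.7] d(tool y,z) [0.6 3.2]
-0.05 corner [-50.3   4.5] d(tool y,z) [0.4 3.3]
clock: 16.52
eef_pos: [0.6004, -0.1018, 0.3972]
eef_rot: [3.141, -0.049, 0.003]
ft_force: [0.5, -0.4, -0.6]
width: 0.0005
clock: 16.65
eef_pos: [0.6003, -0.1035, 0.3969]
eef_rot: [-3.141, 0.049, -0.003]
ft_force: [0.5, 2.5, 1.8]
width: 0.0005
clock: 16.77
eef_pos: [0.6003, -0.1048, 0.3967]
eef_rot: [-3.14, 0.047, -0.002]
ft_force: [0.4, 3.1, 1.5]
width: 0.0005
```

```bash
python3 -m jog '[0,0.0016,0.0004,0,1,0,0.0016,0.0004,0,1,0,0.0016,0.0005,0,1,0,0.0016,0.0005,0,1]'; python3 -m jog '[0,0.0015,0.0006,0,1,0,0.0015,0.0006,0,1,0,0.0015,0.0006,0,1,0,0.0015,0.0007,0,1]'
```

```text
clock: 17.27
eef_pos: [0.6, -0.1118, 0.3945]
eef_rot: [-3.141, 0.048, -0.001]
ft_force: [1.4, 4.8, 2.9]
width: 0.0006
clock: 17.77
eef_pos: [0.5997, -0.1178, 0.3919]
eef_rot: [-3.141, 0.048, -0.001]
ft_force: [2.2, 4.6, 2.6]
width: 0.0006
```

```bash
cat > lk.py <<'E'
import sys
from cell import grab_frame
from h import *
n=sys.argv[1]
f=grab_frame("scene");np.savez(f"pics/s{n}.npz",**f);a=cv2.resize(f["img"][120:210,200:310],None,fx=5,fy=5,interpolation=cv2.INTER_CUBIC)
w=grab_frame("wrist");np.savez(f"pics/w{n}.npz",**w);b=w["img"][60:300,150:400]
b=cv2.resize(b,(int(250*450/240),450));cv2.imwrite(f"pics/m{n}.png",cv2.resize(np.hstack([a,b]),None,fx=.78,fy=.78))
E
python3 lk.py 13
```

```text
(no output)
```

View pics/m13.png

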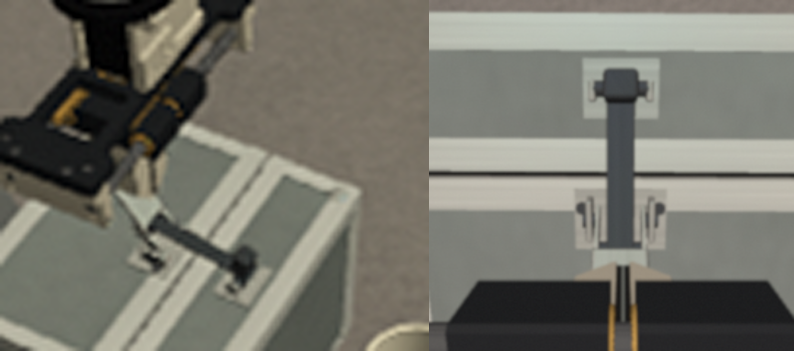

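The claw is still over the bar: the lug is at (621,85) with the bar on both sides, and the gap at the lid is narrowing. I'll continue the swing.

```bash
python3 -m jog '[0,0.0015,0.0008,0,1,0,0.0014,0.0008,0,1,0,0.0014,0.0009,0,1,0,0.0014,0.0009,0,1,0,0.0014,0.001,0,1,0,0.0013,0.001,0,1]'; python3 -m jog '[0,0.0013,0.001,0,1,0,0.0013,0.0011,0,1,0,0.0012,0.0011,0,1,0,0.0012,0.0012,0,1]'; python3 lk.py 14
```

```text
clock: 18.62
eef_pos: [0.5995, -0.1262, 0.3865]
eef_rot: [-3.141, 0.048, -0.001]
ft_force: [1.4, 5.0, 3.4]
width: 0.0001
clock: 19.12
eef_pos: [0.5993, -0.1312, 0.382]
eef_rot: [-3.141, 0.048, -0.001]
ft_force: [2.0, 5.2, 2.9]
width: 0.0005
```

View pics/m14.png

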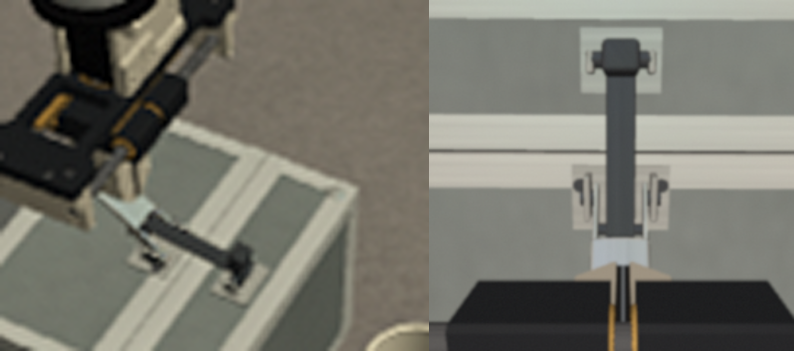

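The gap is nearly closed and the claw is still hooked, so I'll keep going down.

```bash
python3 -m jog '[0,0.0012,0.0012,0,1,0,0.0011,0.0012,0,1,0,0.0011,0.0013,0,1,0,0.001,0.0013,0,1,0,0.001,0.0013,0,1,0,0.0009,0.0014,0,1]'; python3 -m jog '[0,0.0009,0.0014,0,1,0,0.0008,0.0014,0,1,0,0.0008,0.0015,0,1,0,0.0007,0.0015,0,1,0,0.0007,0.0015,0,1]'; python3 -m jog '[0,0.0006,0.0015,0,1,0,0.0006,0.0015,0,1,0,0.0005,0.0015,0,1,0,0.0005,0.0016,0,1]'
```

```text
clock: 19.98
eef_pos: [0.5988, -0.138, 0.3741]
eef_rot: [3.141, -0.049, -0.0]
ft_force: [1.6, 3.6, 1.7]
width: 0.0005
clock: 20.6
eef_pos: [0.5986, -0.1419, 0.3668]
eef_rot: [3.141, -0.049, -0.001]
ft_force: [1.8, 2.1, 1.6]
width: -0.0002
clock: 21.1
eef_pos: [0.5985, -0.1441, 0.3607]
eef_rot: [3.141, -0.049, -0.001]
ft_force: [0.7, 0.0, 1.0]
width: 0.0002
```

```bash
python3 -m jog '[0,0.0004,0.0016,0,1,0,0.0004,0.0016,0,1,0,0.0003,0.0016,0,1]'; python3 -m jog '[0,0,0.001,0,1]';python3 -m jog '[0,0,0.001,0,1]';python3 lk.py 15
```

```text
clock: 21.48
eef_pos: [0.5985, -0.1451, 0.3558]
eef_rot: [3.141, -0.049, -0.001]
ft_force: [-0.2, 0.5, 0.9]
width: 0.0009
clock: 21.6
eef_pos: [0.5985, -0.1451, 0.3548]
eef_rot: [3.141, -0.049, -0.001]
ft_force: [-0.6, 0.3, 0.4]
width: 0.0004
clock: 21.72
eef_pos: [0.5985, -0.1451, 0.3543]
eef_rot: [3.141, -0.049, -0.001]
ft_force: [-3.1, 0.1, 6.9]
width: 0.0005
```

View pics/m15.png

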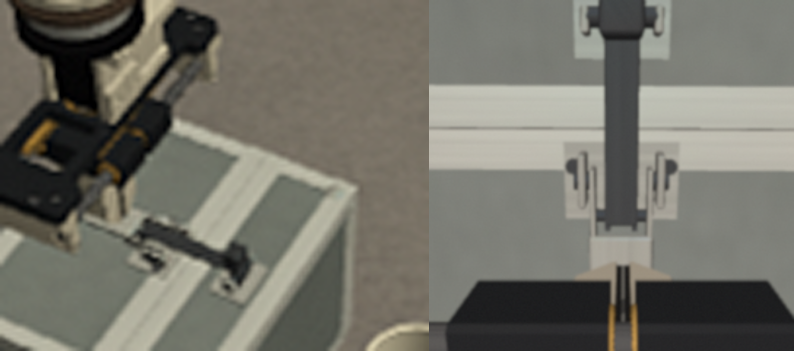

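```bash
python3 -m jog '[0,0,0.0006,0,1,0,0,0,0,1]'; python3 -m jog '[0,0,-0.004,0,1,0,0,-0.01,0,1,0,0,-0.02,0,1,0,0,-0.03,0,1,0,0,-0.03,0,1,0,-0.03,-0.03,0,1,0,-0.04,0,0,1,0,-0.04,0,0,1,0,0,0,0,1]'; python3 lk.py 16; python3 - <<'E'
from h import *
w=dict(np.load("pics/w16.npz"));crop(w,130,150,300,240,2.6,"pics/wc16.png")
E
```

```text
clock: 22.08
eef_pos: [0.5985, -0.1451, 0.3543]
eef_rot: [3.141, -0.049, -0.0]
ft_force: [-3.4, -0.3, 6.9]
width: 0.0005
clock: 23.2
eef_pos: [0.6023, -0.0301, 0.4781]
eef_rot: [-3.139, 0.037, -0.001]
ft_force: [-0.3, 0.4, 0.5]
width: 0.0003
```

View pics/m16.png

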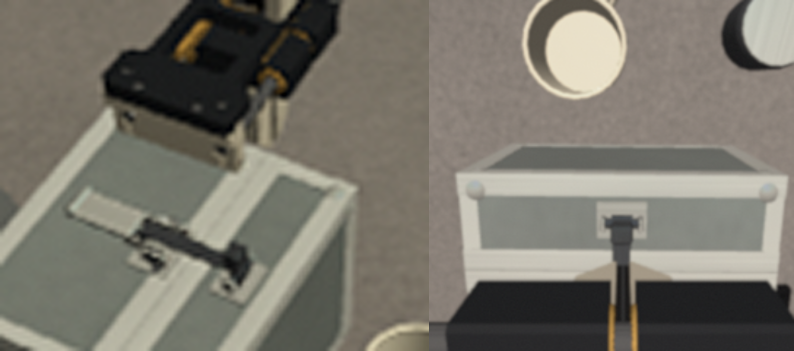

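View pics/wc16.png

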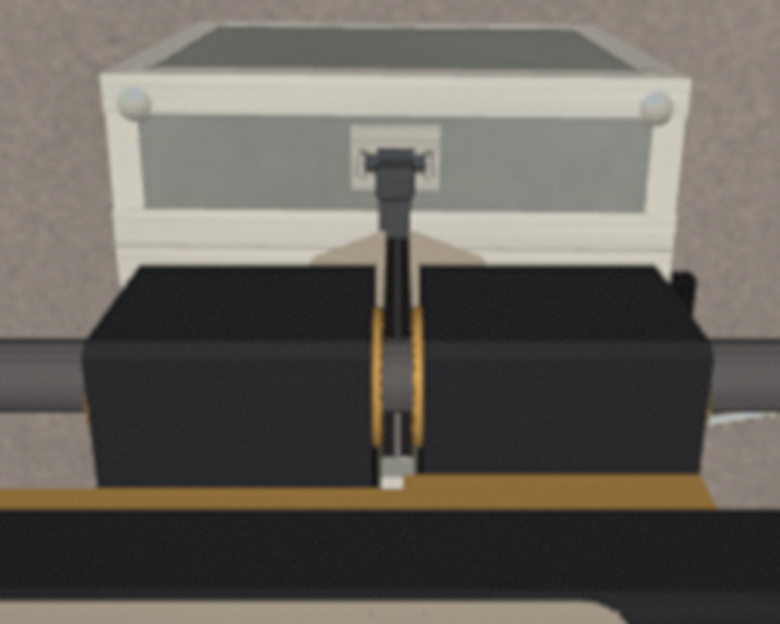

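The lid gap is gone, the claw is on the bar at wrist crop (397,162), and the handle lies flat in the scene view at (110,215). I'll check the heights and that nothing else moved.

```bash
python3 -m jog '[0,-0.05,-0.03,0,0.6,0,-0.05,0,0,0.3,0,-0.05,0,0,0,0,-0.05,0,0,0,0,-0.04,0,0,0,0,0,0,0,0,0,0,0,0,0]'; python3 - <<'E'
from cell import grab_frame
from h import *
f=grab_frame("top");C=cloud(f);crop(f,240,120,220,150,3.6,"pics/tc17.png")
t0=dict(np.load("pics/top0.npz"));C0=cloud(t0)
yaw=-.033;xa=np.array([np.cos(yaw),np.sin(yaw)]);ya=np.array([-xa[1],xa[0]]);O=np.array([.6003,-.104])
q=C[...,:2]-O;X=q@xa*1e3;Y=q@ya*1e3;Z=C[...,2]*1e3-160
for y in range(-70,66,6):
    m=(abs(X)<9)&(abs(Y-y)<3)&(Z>-20);print(y,np.round(np.median(Z[m]),1) if m.any() else None,end="; ")
s=grab_frame("scene");S=cloud(s);q=S[...,:2]-O;X=q@xa*1e3;Y=q@ya*1e3;Z=S[...,2]*1e3-160
print()
for y in range(-70,66,6):
    m=(abs(X)<8)&(abs(Y-y)<3)&(Z>-20)&(Z<60);print(y,np.round(np.median(Z[m]),1) if m.any() else None,end="; ")
d=cv2.absdiff(f["img"],t0["img"]).max(2);ys,xs=np.where(d[120:270,240:460]>40);print("diff px",len(xs),xs.min()+240,xs.max()+240,ys.min()+120,ys.max()+120)
E
```

```text
clock: 24.18
eef_pos: [0.6102, 0.2029, 0.5074]
eef_rot: [3.14, -0.052, 0.0]
ft_force: [-0.3, -0.0, -0.8]
width: 0.0656
-70 1.8; -64 16.6; -58 15.5; -52 16.2; -46 15.7; -40 18.0; -34 15.6; -28 15.2; -22 15.5; -16 13.2; -10 15.0; -4 14.0; 2 14.3; 8 14.0; 14 14.5; 20 12.1; 26 15.0; 32 12.5; 38 14.6; 44 12.6; 50 17.6; 56 29.8; 62 13.5; 
-70 -2.2; -64 13.9; -58 13.3; -52 13.4; -46 13.4; -40 12.2; -34 13.2; -28 13.3; -22 13.2; -16 12.2; -10 11.9; -4 12.4; 2 12.1; 8 11.2; 14 9.7; 20 5.7; 26 10.2; 32 10.4; 38 11.3; 44 4.9; 50 16.4; 56 26.1; 62 11.4; diff px 687 302 359 160 248
```

View pics/tc17.png

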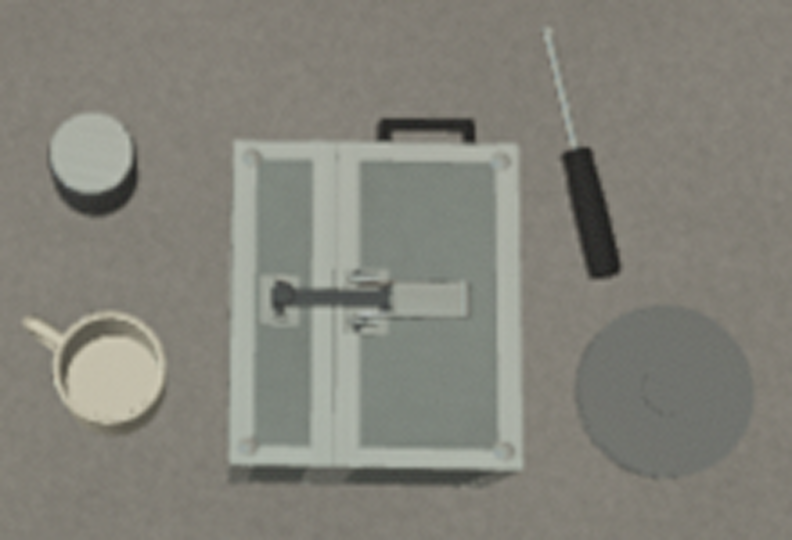

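```bash
python3 -c "
from cell import env; env.close_job()"
```

```text
the job is handed in; nothing more can be done
```

The case is latched: the claw is hooked over the keeper bar, the lever is fully home and the lid is drawn shut. I handed the job in at about 24 s of the 72 s allowed.

**What I did:** I pinched the lug, carried the claw over the bar and lowered it. I then drew it back until it stopped moving, at about 12 N, which is under the roughly 15 N at which the lid gives. After releasing it, I closed the fingers and swung the lever over centre onto its stop. Pushing the lever took about 6 N, with about 7 N at the stop. Then I lifted clear and opened the gripper.

**Last checks (images from before hand-in):**
- **Lever:** the top view puts the handle flat, 15.5 to 16 mm above the case (16 mm expected at home). The scene camera read 2 to 3 mm lower, but also level.
- **Claw and lid:** the lug is over the bar and the lid gap has closed. I judged the gap by eye and did not measure the lid angle.
- **Surroundings:** the before and after top images differ only within the case outline, so the mug, tin, reel and screwdriver have not moved.
- **Robot:** it was clear of everything, with the wrist force near zero.

**Less tidy points:**
- The draw-back force read 6 to 8 N before the claw reached the bar, against the 3 N stated. I put this down to the lug turning in the pinched pads.
- There were brief sideways forces on the lug of up to about 5 N, which I corrected.

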